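# Gauge the end caps

## Robot

A 6-joint arm with a two-finger parallel gripper is mounted at the origin on a cart in front of the work surface, level with it; the furniture and walls round the work are solid. World frame = base frame: x ahead of the robot, y to its left, z up, the work surface at z = 0. Lengths are in mm, angles in rad, forces in N, time in s.
With the tool pointing down it reaches from about 350 to 875 mm from the base axis. Payload 4.2 kg.
Tool frame: the origin (TCP) lies midway between the tips of the shut fingers; the grasp point (between the pads) lies 19 mm behind it (manip.pinch_z is the z of the grasp point in the tool frame, in mm); z points along the fingers, y is the line along which they close (so a half turn about z gives the same grasp; the last joint's range is limited). The gripper opens to 87 mm and grips with 3 to 60 N. Pads are 19 mm wide; open, the fingers measure 117 mm over their backs; the gripper's body (75 mm by 190 mm) begins 51 mm behind the grasp point.
Start: joints at [-1.027, 0.385, 0.008, 0, -1.194, -0.259], TCP at [175.62, -599.797, 222.55] pointing down, gripper open.
Joint ranges: [-3.14, 3.14], [-1.21, 2.06], [-1.07, 1.41], [-3.16, 2.05], [-2.99, -0.16], [-3.1, 3.1]. Speed limits (rad/s): [2.79, 2.79, 3.14, 3.14, 3.14, 3.14].

## Interface

Orientations are given as a unit quaternion [w, x, y, z].
In Python, from station import monitor, eyes, job, manip gives the robot as it stands. The module is installed in compiled form; this text tells all that it offers.
- The arm moves only by the tool drive_tool, never from a script. Its argument "rows" is one flat list of numbers, 7 for each row, row after row: the closure, from 0 (fully open) to 1 (shut), then the shift along the tool's x, y, z in cm, then the turn, a rotation vector about the tool's x, y, z in rad. A call has 1 to 20 rows; each row shifts and turns the commanded pose from where the row before left it, along the tool's axes as they then stand; what a row does not reach is not made up. A row lasts 1/8 s, in which the tool goes at most 62.5 mm and 10.7 degrees, less where a joint would pass 70% of its speed; a pose out of reach is approached as far as the arm can. A call with a gripper value outside its range is refused whole. The fingers move at their own pace and stop on an object; "squeeze" is the grip in N (left out, the last holds). Time passes only in rows, so rows that do not move let the fingers close. It gives the time, the measured TCP pose, the force, the opening and the grip force at its end, in the units of the state.
- monitor.get_obs(): the state, without advancing time (a new reading comes with each control period).
- eyes.grab_frame(name): name is "side" or "top" or "wrist"; returns a dict with "color" (384x512x3 uint8, red, green, blue), "depth" (384x512 float32, mm along the optical axis (not along the pixel's ray), 0 where there is no reading), "fx", "fy", "cx", "cy" (pixels), "world_to_cam" (4x4, takes a point from world to camera coordinates); the wrist camera has in their place "mount" (4x4, takes a point from camera to tool coordinates, whose origin is the TCP and whose axes are the flange's). Camera axes: x right, y down, z forward; pixel columns grow to the right and rows downward; lengths in mm; the calibration is good to about 2 mm. A picture is of the moment at which its call begins: read the wrist's pose just before it.
- job.hand_in(): hands the job in; it is judged then, once.
The state is a dict: "time": time; "joints": joint angles; "qd": joint speeds; "tau": joint torques, N m; "position": TCP position; "tool_rot": TCP orientation; "contact_force": force on the tool from outside, world axes, zero at the start; "torque": the same for the moment, N m; "width": opening from 0.0 (shut) to 1.0 (fully open); "finger_force": force on a finger pad.
Only numpy, scipy, OpenCV 4.12 (cv2) and the standard library are available. Lean on these libraries where they do the work, as an engineer would, in place of code of your own. Each camera call takes 0.05 s, during which the arm holds its last target. There are 200 camera calls.

## Task

The three brass end caps look alike but have different bores, and only one matches the stepped gauge pin standing in the green holder: it slides down over the upper (go) step and stops on the lower (no-go) step, while the others stop too high or drop all the way to the green holder. Find it by trying the caps on the pin, leave the matching one sitting squarely on its no-go step, and put the other two in the blue bin. Leave the bin and everything else where it stands.

Things in the scene. Friction and masses are not known exactly. Their poses are not given: they have to be found in the camera images.
- cap_1: one of three brass caps that look the same: closed-top round caps, 40 mm in diameter and 40 mm tall, standing open side down on the bench, about 60 g. Origin at the centre of the open rim (underside), z up through the closed top. Each has a round blind bore from below, 34 mm deep; the bores are 14.5, 20.5 and 26.5 mm in diameter; which cap has which is not told.
- cap_2: one of three brass caps that look the same: closed-top round caps, 40 mm in diameter and 40 mm tall, standing open side down on the bench, about 60 g. Origin at the centre of the open rim (underside), z up through the closed top. Each has a round blind bore from below, 34 mm deep; the bores are 14.5, 20.5 and 26.5 mm in diameter; which cap has which is not told.
- cap_3: one of three brass caps that look the same: closed-top round caps, 40 mm in diameter and 40 mm tall, standing open side down on the bench, about 60 g. Origin at the centre of the open rim (underside), z up through the closed top. Each has a round blind bore from below, 34 mm deep; the bores are 14.5, 20.5 and 26.5 mm in diameter; which cap has which is not told.
- gauge_holder: green square plate 80 x 80 x 12 mm, fixed to the bench, origin at the centre of its underside; a fixed upright steel gauge pin stands in its centre. Its go / no-go diameters are 12/18, 18/24 or 24/30 mm, changing from start to start (not told); 1.25 mm chamfers. Other pins stand parked in a black rack aside.
- gauge_foot (a point): point on the pin's axis at the holder's top face (12 mm above the bench), z up. The pin from here up: no-go step 10 mm long, thinner go step 12 mm, nose 8 mm (9 tapering to 6 mm diameter). A lowered cap's rim stops 22 mm above this point if its bore is too small (on the go step), 10 mm if it matches (on the no-go step; 1.25 mm radial play), 0 mm if too big (on the holder).
- reject_bin: open blue plastic parts bin, 87 mm (its x) by 112 mm (its y) outside, 62 mm tall, walls 3 mm, floor 2 mm, loose, 0.5 kg; origin at the centre of its underside
- yellow_cap: bystander: small yellow cap, 22 mm diameter, 16 mm tall, origin under its centre
- yellow_clip: bystander: small yellow clip, 16 x 24 x 13 mm, origin under its centre
- vial_black: bystander: glass vial with black screw cap, 27 mm diameter, 50 mm tall, origin under its centre
- vial_white: bystander: glass vial with white screw cap, 27 mm diameter, 50 mm tall, origin under its centre
- tape_roll: bystander: roll of black tape lying flat, 93 mm diameter, 19 mm tall, origin under its centre
- test_cell: bystander: bolted steel flow cell, 88 x 96 x 92 mm, origin under its centre
- caliper: bystander: steel vernier caliper lying flat, 72 x 222 x 10 mm, origin under its centre
Mind the look-alikes: they are no part of the job. Leave any purple or red look-alike of the cap_2 alone.

How it is judged:
By the outcome, as a careful person would: the job done as asked, in the order asked, and still so for the second after the job is handed in, with the robot touching nothing.
It also fails if it takes over 64 s, if anything falls off the work surface, if the arm or the gripper's body presses on something with over 40 N, if the wrist force passes 120 N, or if a joint passes its speed limit or range.

## Working session

There is one attempt and no reset: what is moved stays moved. The work goes in short steps, Python scripts to look and compute and a tool call to move; the robot and the scene stay as the last step left them, time stands still between calls to the robot, and variables do not carry over. Pictures are saved under pics/ and viewed, at most 10 in all, crops included, and the job is handed in when it is done.

Besides the shell and the picture viewer there is one more tool, called after "Request:" in YAML: its name, and indented under it one key for each argument. drive_tool: Moves the arm, as the interface text tells. Its arguments: {"type":"object","properties":{"rows":{"type":"array","items":{"type":"number"}},"squeeze":{"type":"number"}},"required":["rows"]}

```bash
mkdir -p pics; cat > h.py <<'E'
import numpy as np,cv2
from station import monitor,eyes,job,manip
from scipy.spatial.transform import Rotation as R
def save(f,n):
    cv2.imwrite('pics/'+n,cv2.cvtColor(f['color'],cv2.COLOR_RGB2BGR))
def pts(f):
    """world points per pixel from depth"""
    d=f['depth'];v,u=np.mgrid[:d.shape[0],:d.shape[1]]
    P=np.stack([(u-f['cx'])/f['fx']*d,(v-f['cy'])/f['fy']*d,d,np.ones_like(d)],-1)
    return (P@np.linalg.inv(f['world_to_cam']).T)[...,:3]
E
python3 - <<'E'
from h import *
o=monitor.get_obs();print(o);print(manip.pinch_z)
a=eyes.grab_frame('top');b=eyes.grab_frame('side')
np.save('top.npy',a,allow_pickle=True);np.save('side.npy',b,allow_pickle=True)
save(a,'top.png');save(b,'side.png')
for f in(a,b):print(f['fx'],f['world_to_cam'].round(3))
E
```

```text
{'time': 0.0, 'joints': array([-1.02740461e+00,  3.85570686e-01,  6.61619226e-03, -5.34892491e-04,
       -1.19398109e+00, -2.58614687e-01]), 'qd': array([ 6.66027699e-04, -1.53338176e-04,  5.36247385e-05,  1.66387292e-04,
       -1.08629034e-03,  7.16522794e-04]), 'tau': array([ 1.00757701e-03, -3.90666425e+01,  1.87406856e+01,  4.21956182e+00,
        1.10610458e-02, -1.97726040e-04]), 'position': array([ 175.45488634, -599.23531655,  221.44197173]), 'tool_rot': array([-1.88664167e-04, -1.41810099e-01,  9.89893272e-01,  1.08180615e-03]), 'contact_force': array([0.16282862, 0.48979445, 0.21710026]), 'torque': array([-0.00033773, -0.02518526, -0.01955337]), 'finger_force': 0.0, 'width': 0.9973298366930023}
-18.700000000000003
465.829461613898 [[ 2.500000e-02 -1.000000e+00  1.800000e-02 -4.035300e+02]
 [-9.860000e-01 -2.800000e-02 -1.640000e-01  4.572780e+02]
 [ 1.640000e-01 -1.300000e-02 -9.860000e-01  1.244075e+03]
 [ 0.000000e+00  0.000000e+00  0.000000e+00  1.000000e+00]]
450.85688073639847 [[ 1.000000e+00 -9.000000e-03 -8.000000e-03 -4.733500e+02]
 [-1.100000e-02 -4.920000e-01 -8.710000e-01 -1.439870e+02]
 [ 4.000000e-03  8.710000e-01 -4.920000e-01  1.342593e+03]
 [ 0.000000e+00  0.000000e+00  0.000000e+00  1.000000e+00]]
```

View pics/top.png

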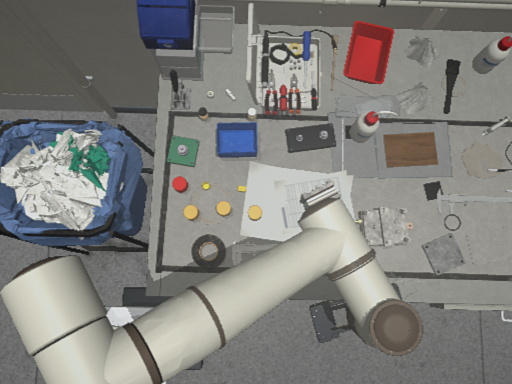

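View pics/side.png

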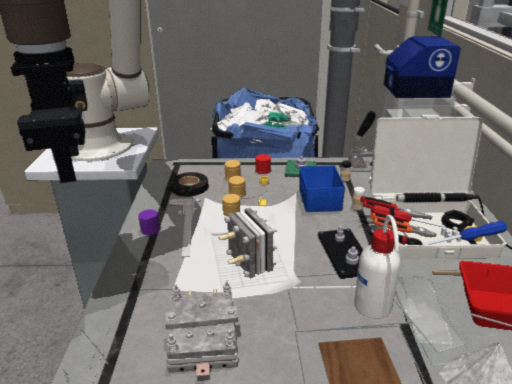

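The top view shows:
- **Brass caps:** (191,212), (223,208) and (254,212).
- **Look-alikes:** red cap (180,184), small yellow cap (206,186), yellow clip (242,188), and a purple cap (side view 149,222).
- **Green holder:** (183,150).
- **Blue bin:** (237,140). The pin rack is at (310,137).

I choose the three 40 mm brass-orange ones and check them in a crop.

```bash
python3 - <<'E'
from h import *
a=np.load('top.npy',allow_pickle=True).item();b=np.load('side.npy',allow_pickle=True).item()
C=a['color'][120:280,140:330];cv2.imwrite('pics/crop.png',cv2.cvtColor(cv2.resize(C,None,fx=4,fy=3.7,interpolation=2),cv2.COLOR_RGB2BGR))
for n,f in(('top',a),('side',b)):
    P=pts(f);h=cv2.cvtColor(f['color'],cv2.COLOR_RGB2HSV)
    for nm,lo,hi in(('brass',(12,110,70),(32,255,255)),('green',(60,80,40),(90,255,255)),('blue',(105,120,30),(125,255,255)),('red',(0,150,80),(6,255,255))):
        m=cv2.inRange(h,lo,hi);k,l,s,c=cv2.connectedComponentsWithStats(m)
        for i in range(1,k):
            if s[i,4]<25:continue
            Q=P[(l==i)&(f['depth']>0)]
            if len(Q)==0: continue
            q=np.median(Q,0)
            if not(300<q[0]<900 and -600<q[1]<600 and q[2]>-30):continue
            zt=np.percentile(Q[:,2],95);T=Q[Q[:,2]>zt-5]
            print(n,nm,c[i].round(1),s[i,4],'med',q.round(0),'top z',zt.round(1),'mid',((np.percentile(T,2,0)+np.percentile(T,98,0))/2).round(1),'ext',(np.percentile(T,98,0)-np.percentile(T,2,0)).round(0))
E
```

```text
top brass [205.5 185.4] 48 med [ 490. -243.    6.] top z 16.2 mid [ 489.3 -243.2   14.3] ext [19. 19.  5.]
top brass [241.5 188.2] 41 med [ 486. -346.    5.] top z 12.3 mid [ 483.5 -343.7   11. ] ext [14. 17.  5.]
top brass [223.3 207.8] 154 med [ 423. -297.   40.] top z 43.5 mid [ 424.  -297.9   42. ] ext [36. 31.  7.]
top brass [190.5 211.9] 164 med [ 409. -208.   39.] top z 43.7 mid [ 410.6 -207.2   41.8] ext [32. 33.  6.]
top brass [254.5 212.4] 142 med [ 414. -383.   39.] top z 43.9 mid [ 413.2 -384.1   42.4] ext [32. 32.  7.]
top green [ 70.4 140.6] 27 med [599. 135.  44.] top z 50.1 mid [598.6 132.1  50.6] ext [29.  9. 10.]
top green [182.4 151.1] 556 med [ 585. -173.   11.] top z 16.2 mid [ 587.2 -172.5   14.8] ext [76. 76.  7.]
top green [ 52.7 143.5] 33 med [591. 184.  42.] top z 46.0 mid [587.8 182.1  43.9] ext [13. 19.  5.]
top green [ 90.9 162.6] 903 med [543.  72.  32.] top z 54.6 mid [546.8 113.5  55. ] ext [62. 24. 10.]
top blue [163.6  19.7] 1929 med [ 826. -158.  300.] top z 324.3 mid [ 853.4 -157.6  323.3] ext [ 22. 111.   8.]
top blue [236.  139.8] 957 med [ 627. 
[... 1088 characters left out ...]
.  50.] top z 62.7 mid [464.3 321.   62. ] ext [28. 15.  8.]
side blue [254.2 142.2] 894 med [463.  -1.   1.] top z 51.2 mid [472.9  -3.   54.8] ext [74. 13. 17.]
side blue [321.1 188.2] 1834 med [ 618. -372.   36.] top z 60.4 mid [ 616.  -330.3   59.2] ext [ 87. 116.   7.]
side red [262.6 164. ] 233 med [ 488. -189.   26.] top z 40.7 mid [ 487.4 -177.    38.9] ext [32. 34.  5.]
side red [377.4 213.1] 116 med [ 709. -467.   51.] top z 56.6 mid [ 713.1 -477.6   55. ] ext [29. 50.  6.]
side red [401.5 213.4] 44 med [ 767. -460.   40.] top z 43.7 mid [ 763.4 -459.1   42.1] ext [23. 10.  6.]
side red [403.4 225.9] 65 med [ 762. -498.   31.] top z 35.9 mid [ 757.1 -493.    34.1] ext [20. 28.  5.]
```

View pics/crop.png

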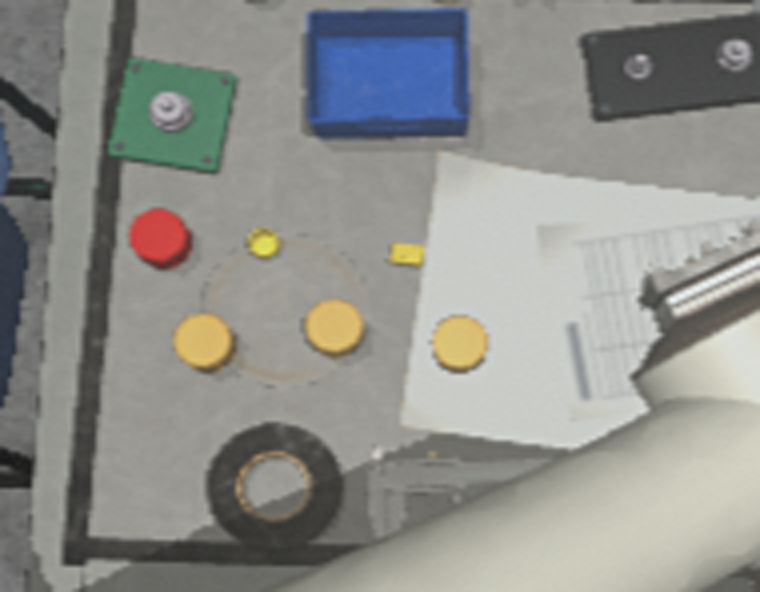

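Request:
drive_tool:
  rows: [0.3,0,0,0,0,0,0.1425,0.3,0,0,0,0,0,0.1425,0.3,-2.5,3,0.7,0,0,0,0.3,-2.5,3,0.7,0,0,0,0.3,-2.5,3,0.7,0,0,0,0.3,-2.5,3,0.7,0,0,0,0.3,-2.5,3,0.7,0,0,0,0.3,-2.5,3,0.7,0,0,0,0.3,-2.5,3,0.7,0,0,0,0.3,-2.5,3,0.7,0,0,0,0.3,-2.5,3,0.7,0,0,0,0.3,-2.5,3,0.7,0,0,0,0.3,0,0,0,0,0,0]
  squeeze: 20

```text
time: 1.72
position: [426.4, -298.1, 151.7]
tool_rot: [-0.001, -0.002, 1.0, 0.0]
contact_force: [0.2, 0.4, 1.2]
width: 0.7
finger_force: 0.0
```

```bash
cat >> h.py <<'E'
def wrist():
    o=monitor.get_obs();f=eyes.grab_frame('wrist')
    q=o['tool_rot'];T=np.eye(4);T[:3,:3]=R.from_quat([q[1],q[2],q[3],q[0]]).as_matrix();T[:3,3]=o['position']
    f['c2w']=T@f['mount'];f['world_to_cam']=np.linalg.inv(f['c2w']);return o,f
def ray(f,uv,z):
    d=f['c2w'][:3,:3]@np.array([(uv[0]-f['cx'])/f['fx'],(uv[1]-f['cy'])/f['fy'],1]);p=f['c2w'][:3,3]
    return p+d*(z-p[2])/d[2]
def blobs(f,lo,hi,mn=60):
    m=cv2.inRange(cv2.cvtColor(f['color'],cv2.COLOR_RGB2HSV),lo,hi)
    k,l,s,c=cv2.connectedComponentsWithStats(m)
    return [(c[i],s[i],l==i) for i in range(1,k) if s[i,4]>mn]
BR=((12,110,70),(32,255,255))
E
python3 - <<'E'
from h import *
o,f=wrist();save(f,'w1.png');print(o['position'],o['tool_rot'],o['width'],o['time']);print(f['mount'].round(3),f['fx'],f['cx'],f['cy'])
P=pts(f)
for c,s,m in blobs(f,*BR):
    Q=P[m&(f['depth']>0)];zt=np.percentile(Q[:,2],80);T=Q[abs(Q[:,2]-zt)<4]
    print(c,s,zt,((np.percentile(T,2,0)+np.percentile(T,98,0))/2).round(1),(np.percentile(T,98,0)-np.percentile(T,2,0)).round(0))
E
```

```text
[ 426.43808973 -298.12346672  151.71090973] [-7.49914711e-04 -1.61253459e-03  9.99998334e-01  4.10713294e-04] 0.6996024745795479 1.725
[[ 1.00000e-03 -9.71000e-01 -2.41000e-01  6.33070e+01]
 [ 1.00000e+00  1.00000e-03  0.00000e+00 -4.19000e-01]
 [ 0.00000e+00 -2.41000e-01  9.71000e-01 -1.61075e+02]
 [ 0.00000e+00  0.00000e+00  0.00000e+00  1.00000e+00]] 333.6184732600965 255.29312111356325 194.51928506881535
[358.7031107  170.09011894] [ 330  146   58   50 2186] 39.30103546157719 [ 412.1 -208.7   38.5] [35. 35.  3.]
[156.61322151 173.76961026] [ 130  150   54   49 2027] 39.33550496734629 [ 415.5 -383.5   38.6] [35. 35.  3.]
[256.09835194 185.4040404 ] [ 233  160   47   51 1881] 39.36351172838482 [ 425.3 -297.6   38.6] [35. 35.  3.]
[113.28431373 260.33455882] [103 231  27  59 816] 240.91762512807492 [ 399.5 -333.4  239.8] [12.  2.  5.]
[207.14052288 238.05882353] [196 231  24  14 306] 11.970683581911032 [ 479.9 -343.7   10.5] [ 4. 21.  5.]
[397.41133896 259.93244873] [382 231  27  59 829] 240.92535501436726 [ 399.1 -264.   239.7] [13.  2.  5.]
[307.65 239.7 ] [299 234  17  11 140] 14.215927989142836 [ 482.8 -247.2   13.2] [ 5. 11.  5.]
[353.46082428 308.9214221 ] [ 165  300  347   16 4416] 249.75919238555016 [ 404.9 -280.4  248.5] [ 1. 72.  5.]
```

View pics/w1.png

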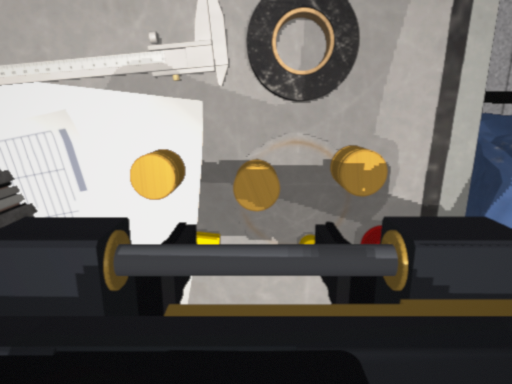

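The wrist view shows the three brass caps at (256,185), (157,174) and (359,170), with tops at z≈39 mm as expected. I take the middle one first.

Request:
drive_tool:
  rows: [0.3,0.11,0.05,3,0,0,0,0.3,0,0,4,0,0,0,0.3,0,0,3,0,0,0,0.3,0,0,2,0,0,0,0.3,0,0,1.6,0,0,0,0.6,0,0,0,0,0,0,0.6,0,0,0,0,0,0,0.6,0,0,0,0,0,0,0.6,0,0,0,0,0,0]
  squeeze: 20

```text
time: 2.9
position: [424.9, -299.7, 17.4]
tool_rot: [0.001, 0.0, 1.0, -0.0]
contact_force: [0.3, -0.8, 2.5]
width: 0.458
finger_force: 20.0
```

Request:
drive_tool:
  rows: [0.6,0,0,-2,0,0,0,0.6,0,0,-4,0,0,0,0.6,0,0,-4,0,0,0,0.6,-3.7,2.1,-2,0,0,0,0.6,-3.7,2.1,0,0,0,0,0.6,-3.7,2.1,0,0,0,0,0.6,-3.7,2.1,0,0,0,0,0.6,-3.7,2.1,0,0,0,0,0.6,-3.5,2.1,0,0,0,0,0.6,0,0,0,0,0,0,0.6,0,0,0,0,0,0]

```text
time: 4.28
position: [643.9, -173.2, 136.1]
tool_rot: [-0.001, 0.0, 1.0, 0.0]
contact_force: [-0.6, 0.2, -0.7]
width: 0.453
finger_force: 20.0
```

```bash
python3 - <<'E'
from h import *
o,f=wrist();save(f,'w2.png');print(o['position'],o['contact_force'],o['time'])
np.save('w2.npy',f,allow_pickle=True)
P=pts(f);D=f['depth']>0
for c,s,m in blobs(f,*BR):print('br',c,s,np.median(P[m&D],0))
for c,s,m in blobs(f,(60,80,40),(90,255,255),300):
    print('g',c,s,np.median(P[m&D],0)); g=np.median(P[m&D],0)
    for lo,hi in((14,23),(26,33),(40,47)):
        k=D&(np.hypot(P[...,0]-585,P[...,1]+173)<30)&(P[...,2]>lo)&(P[...,2]<hi);T=P[k]
        if len(T)>3:print(lo,hi,len(T),T.min(0),T.max(0),T.mean(0))
E
```

```text
[ 643.89689309 -173.22556573  136.11005817] [-0.57789522  0.21190767 -0.73622905] 4.275
br [167.13043478   4.78985507] [151   0  30  13 276] [ 500.14187806 -242.58936643    9.41060523]
br [255.60414577 223.26044801] [ 214  196   84   48 2991] [ 630.30632956 -173.32118774  156.48084525]
br [156.86715328 260.54014599] [149 230  20  61 685] [ 614.7934184  -197.36940409  223.48096599]
br [353.72580645 260.21407625] [343 230  19  61 682] [ 614.56247088 -149.83149556  223.17238314]
br [255.46343693 283.87568556] [ 219  276   74   20 1094] [ 657.63101385 -173.74569405  157.42506573]
br [321.35415853 308.58844201] [ 113  299  389   18 5122] [ 622.42825576 -155.76213358  232.6721618 ]
g [255.01055162 122.35047416] [ 204   70  105  106 7487] [ 588.01902432 -173.88353598   10.84456047]
14 23 320 [ 576.80427963 -188.60389886   18.34707773] [ 605.58127059 -159.12539816   22.67368868] [ 589.66166644 -174.12109318   20.63598392]
26 33 399 [ 579.96385998 -185.59323044   30.04840756] [ 602.97465709 -162.15205189   32.99637766] [ 591.31436948 -174.18335877   32.2898343 ]
40 47 55 [ 588.02853983 -176.88098044   40.01155003] [ 593.95309118 -170.83978527   42.14425926] [ 591.17338189 -174.10261474   40.88016404]
```

View pics/w2.png

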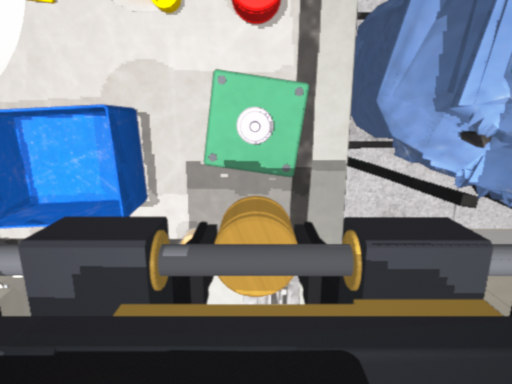

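The picture shows the held cap at (255,240), the green holder at (255,122) and the pin nose at (255,126). The pin steps measure about 29.5 and 23.4 mm, so it is the 24/30 pin. Next I check how the cap sits in the hand.

```bash
cat >> h.py <<'E'
def held(f,tcp):
    P=pts(f);D=f['depth']>0
    m=cv2.inRange(cv2.cvtColor(f['color'],cv2.COLOR_RGB2HSV),*BR)>0
    k=D&m&(np.hypot(P[...,0]-tcp[0],P[...,1]-tcp[1])<28)&(P[...,2]>tcp[2]-30)&(P[...,2]<tcp[2]+35)
    Q=P[k];zt=np.percentile(Q[:,2],90);T=Q[abs(Q[:,2]-zt)<2]
    lo,hi=np.percentile(T,1,0),np.percentile(T,99,0)
    print('held cap top z-tcp',(zt-tcp[2]).round(1),'mid-tcp',((lo+hi)/2-tcp).round(1),'ext',(hi-lo).round(1))
    return Q
E
python3 - <<'E'
from h import *
f=np.load('w2.npy',allow_pickle=True).item();Q=held(f,np.array([643.9,-173.2,136.1]))
for z in range(115,170,4):
    T=Q[(Q[:,2]>z)&(Q[:,2]<z+4)]
    if len(T)>5:print(z,len(T),T.min(0)-[643.9,-173.2,0],T.max(0)-[643.9,-173.2,0])
E
```

```text
held cap top z-tcp 22.0 mid-tcp [ 0.7 -0.2 21.4] ext [37.2 32.2  2.6]
119 113 [-18.70514998 -17.59679267 119.37904096] [ -8.26230325  16.90915172 122.98721478]
123 77 [-18.78656436 -18.02407311 123.00159891] [ -6.98673116  17.80966559 126.98382576]
127 120 [-18.91846615 -17.50208997 127.00960839] [ -6.65550464  17.94536135 130.9851092 ]
131 128 [-18.76029192 -17.64337125 131.02341661] [ -6.4899633   18.02572766 134.913173  ]
135 140 [-18.89518044 -20.10125905 135.01723946] [ -2.5292124   19.39007589 138.9978448 ]
139 154 [-18.78822214 -20.08132674 139.03263169] [ -2.53712474  19.4172532  142.99944546]
143 164 [-18.85606546 -20.04838575 143.06634189] [ -2.59064833  19.51946482 146.95206024]
147 203 [-18.69998399 -20.07578735 147.02480474] [ -2.60296431  19.42728274 150.95098698]
151 165 [-18.60207121 -18.77796454 151.26618774] [ -5.64631585  17.9412659  154.99463268]
155 2784 [-18.60469447 -18.7477155  155.00647631] [ 20.3229848   18.02363294 158.96973692]
159 13 [-14.345839   -14.19531098 159.00829175] [ 18.23697857  14.4895916  159.56285478]
```

Request:
drive_tool:
  rows: [0.6,2.7,-0.02,0,0,0,0,0.6,2.65,-0.02,0,0,0,0,0.6,0,0,3,0,0,0,0.6,0,0,3,0,0,0,0.6,0,0,1.5,0,0,0,0.6,0,0,0.4,0,0,0,0.6,0,0,0.3,0,0,0,0.6,0,0,0.3,0,0,0,0.6,0,0,0,0,0,0]

```text
time: 5.45
position: [591.3, -173.8, 51.9]
tool_rot: [0.0, 0.0, 1.0, -0.0]
contact_force: [-0.5, -0.6, -0.7]
width: 0.453
finger_force: 20.0
```

Request:
drive_tool:
  rows: [0.6,0,0,0.2,0,0,0,0.6,0,0,0.2,0,0,0,0.6,0,0,0,0,0,0]

```text
time: 5.82
position: [591.0, -173.8, 47.3]
tool_rot: [-0.0, 0.0, 1.0, 0.0]
contact_force: [0.3, -0.5, -0.0]
width: 0.453
finger_force: 20.0
```

Request:
drive_tool:
  rows: [0.6,0,0,0.25,0,0,0,0.6,0,0,0.25,0,0,0,0.6,0,0,0.2,0,0,0,0.6,0,0,0,0,0,0]

```text
time: 6.32
position: [591.0, -173.8, 40.3]
tool_rot: [-0.0, 0.0, 1.0, 0.0]
contact_force: [1.0, 0.4, -0.0]
width: 0.452
finger_force: 20.0
```

Request:
drive_tool:
  rows: [0.6,0,0,0.15,0,0,0,0.6,0,0,0.1,0,0,0,0.6,0,0,0,0,0,0]

```text
time: 6.7
position: [591.4, -173.8, 39.2]
tool_rot: [0.0, -0.0, 1.0, -0.0]
contact_force: [-2.6, 1.2, 5.2]
width: 0.453
finger_force: 20.0
```

```bash
python3 - <<'E'
from h import *
o,f=wrist();print(o['position'],o['contact_force'],o['time']);held(f,o['position']);save(f,'w3.png')
E
```

```text
[ 591.41881332 -173.82033141   39.22453614] [-2.56011735  1.22014312  5.22448614] 6.7
held cap top z-tcp 22.0 mid-tcp [ 0.8 -0.3 21.5] ext [37.2 32.6  2.7]
```

Contact came at a cap-top height of about 61.5 mm. The rim is therefore at about 22 mm, on the no-go step, so this cap matches. I release it.

Request:
drive_tool:
  rows: [0.6,0,0,-0.1,0,0,0,0.4,0,0,0,0,0,0,0.4,0,0,0,0,0,0,0.35,0,0,-2,0,0,0,0.3,0,0,-4,0,0,0,0.3,0,0,-4,0,0,0,0.3,-3,0,-1,0,0,0,0.3,-3,0,0,0,0,0,0.3,0,0,0,0,0,0]

```text
time: 7.88
position: [652.4, -173.6, 148.3]
tool_rot: [0.0, 0.0, 1.0, 0.0]
contact_force: [-1.3, 0.4, -0.0]
width: 0.704
finger_force: 0.0
```

```bash
python3 - <<'E'
from h import *
o,f=wrist();save(f,'w4.png');print(o['position'],o['time'])
P=pts(f)
for c,s,m in blobs(f,*BR):
    Q=P[m&(f['depth']>0)];zt=np.percentile(Q[:,2],80);T=Q[abs(Q[:,2]-zt)<4]
    if zt<100:
        A=np.c_[T[:,:2],np.ones(len(T))];w=np.linalg.lstsq(A,T[:,2],rcond=None)[0]
        print(c,s,zt,((np.percentile(T,2,0)+np.percentile(T,98,0))/2).round(1),'slope',w[:2])
E
```

```text
[ 652.44549059 -173.6196879   148.25668157] 7.875
[171.91044776   1.55223881] [163   0  18   5  67] 11.963755429361015 [ 502.4 -243.    11.3] slope [ 1.15984488 -0.03010714]
[255.30510585 115.78746368] [ 228   88   55   56 2409] 61.36831868513022 [ 592.5 -174.    60.7] slope [-0.00555178  0.00062993]
```

View pics/w4.png

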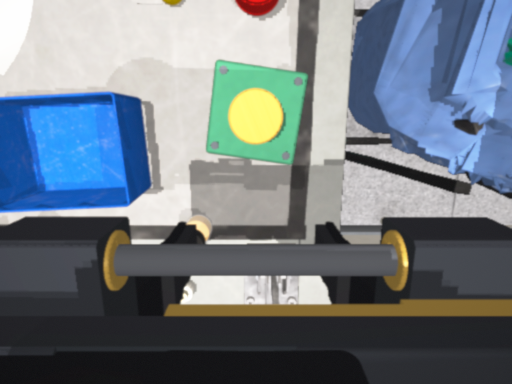

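The matching cap sits level at top z=61.4 (pixel 255,116). Now the cap at (412,-208.5).

Request:
drive_tool:
  rows: [0.3,4,-0.58,0,0,0,0,0.3,4,-0.58,0,0,0,0,0.3,4,-0.58,0,0,0,0,0.3,4,-0.58,0,0,0,0,0.3,4,-0.58,0,0,0,0,0.3,4,-0.58,0,0,0,0,0.3,0,0,4,0,0,0,0.3,0,0,4,0,0,0,0.3,0,0,3,0,0,0,0.3,0,0,2.1,0,0,0,0.6,0,0,0,0,0,0,0.6,0,0,0,0,0,0,0.6,0,0,0,0,0,0,0.6,0,0,0,0,0,0]

```text
time: 9.68
position: [411.8, -208.6, 19.1]
tool_rot: [0.001, -0.0, 1.0, -0.0]
contact_force: [-0.5, 1.4, 5.3]
width: 0.46
finger_force: 20.0
```

Request:
drive_tool:
  rows: [0.6,0,0,-2,0,0,0,0.6,0,0,-4,0,0,0,0.6,0,0,-4,0,0,0,0.6,-3.4,-1.64,0,0,0,0,0.6,-3.4,-1.64,0,0,0,0,0.6,-3.4,-1.64,0,0,0,0,0.6,-3.4,-1.64,0,0,0,0,0.6,-3.4,-1.64,0,0,0,0,0.6,-3.4,-1.64,0,0,0,0,0.6,0,0,3,0,0,0,0.6,0,0,2,0,0,0,0.6,0,0,0,0,0,0,0.6,0,0,0,0,0,0]

```text
time: 11.3
position: [615.6, -307.2, 69.1]
tool_rot: [0.001, -0.0, 1.0, -0.0]
contact_force: [-1.1, -0.4, -0.1]
width: 0.458
finger_force: 20.0
```

Request:
drive_tool:
  rows: [0.4,0,0,0,0,0,0,0.4,0,0,0,0,0,0,0.35,0,0,-4,0,0,0,0.3,0,0,-4,0,0,0,0.3,4.01,-1.53,0,0,0,0,0.3,4.01,-1.53,0,0,0,0,0.3,4.01,-1.53,0,0,0,0,0.3,4.01,-1.53,0,0,0,0,0.3,4.01,-1.53,0,0,0,0,0.3,0,0,0,0,0,0]

```text
time: 12.55
position: [412.3, -384.2, 149.1]
tool_rot: [0.0, 0.002, 1.0, -0.0]
contact_force: [-0.2, -0.1, 0.2]
width: 0.701
finger_force: 0.0
```

```bash
python3 - <<'E'
from h import *
o,f=wrist();print(o['position'],o['time'])
P=pts(f)
for c,s,m in blobs(f,*BR):
    Q=P[m&(f['depth']>0)];zt=np.percentile(Q[:,2],80);T=Q[abs(Q[:,2]-zt)<4]
    if 30<zt<100: print(c,s,zt,((np.percentile(T,2,0)+np.percentile(T,98,0))/2).round(1))
E
```

```text
[ 412.28915481 -384.16406292  149.08085711] 12.55
[255.2617713  190.76289238] [ 233  165   46   51 1784] 39.383762930250256 [ 415.2 -384.8   38.7]
```

Request:
drive_tool:
  rows: [0.3,-0.1,-0.04,4,0,0,0,0.3,0,0,4,0,0,0,0.3,0,0,3,0,0,0,0.3,0,0,2.1,0,0,0,0.6,0,0,0,0,0,0,0.6,0,0,0,0,0,0,0.6,0,0,0,0,0,0,0.6,0,0,0,0,0,0]

```text
time: 13.6
position: [416.7, -384.3, 18.3]
tool_rot: [0.001, -0.0, 1.0, -0.001]
contact_force: [1.0, 0.4, 2.6]
width: 0.457
finger_force: 20.0
```

Request:
drive_tool:
  rows: [0.6,0,0,-2,0,0,0,0.6,0,0,-4,0,0,0,0.6,0,0,-4,0,0,0,0.6,0,0,0,0,0,0]

```text
time: 14.1
position: [417.5, -385.1, 121.1]
tool_rot: [0.004, -0.0, 1.0, -0.002]
contact_force: [-0.4, -0.5, -0.1]
width: 0.452
finger_force: 20.0
```

```bash
python3 - <<'E'
from h import *
f=eyes.grab_frame('top');P=pts(f)
for c,s,m in blobs(f,*BR,25):
    Q=P[m&(f['depth']>0)]
    if 300<np.median(Q[:,0])<800:print(c,s,np.median(Q,0).round(1),np.percentile(Q,98,0).round(),np.percentile(Q,2,0).round())
C=f['color'][90:230,140:310];cv2.imwrite('pics/t2.png',cv2.cvtColor(cv2.resize(C,None,fx=4,fy=4,interpolation=2),cv2.COLOR_RGB2BGR))
E
```

```text
[229.21527778 140.60416667] [223 134  13  14 144] [ 613.2 -306.8   40.9] [ 631. -290.   46.] [ 598. -323.   35.]
[205.31578947 185.92105263] [202 183   8   7  38] [ 489.4 -241.5    3.9] [ 498. -233.   18.] [ 480. -253.   -2.]
```

View pics/t2.png

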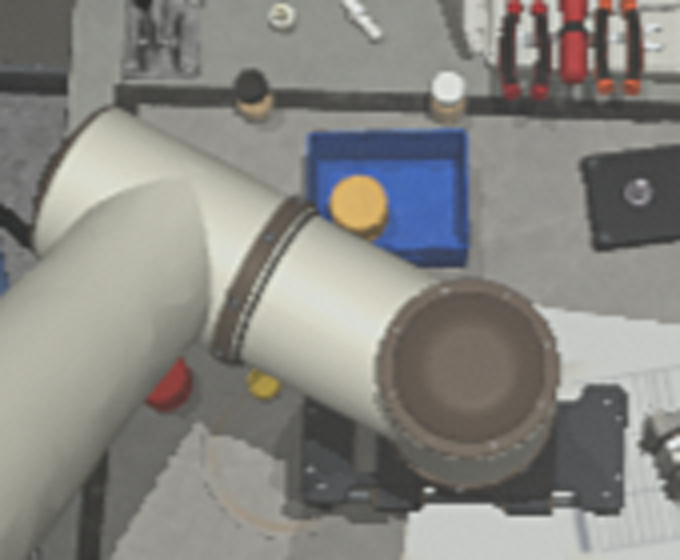

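The first reject stands upright in the bin at crop (358,205), y≈-307. The second goes in at y≈-354.

Request:
drive_tool:
  rows: [0.6,-3.97,0.62,0,0,0,0,0.6,-3.97,0.62,0,0,0,0,0.6,-3.97,0.62,0,0,0,0,0.6,-3.97,0.62,0,0,0,0,0.6,-3.97,0.62,0,0,0,0,0.6,0,0,3,0,0,0,0.6,0,0,2.2,0,0,0,0.6,0,0,0,0,0,0,0.6,0,0,0,0,0,0]

```text
time: 15.28
position: [614.1, -353.2, 65.2]
tool_rot: [-0.0, 0.0, 1.0, -0.0]
contact_force: [-0.5, -0.3, -0.8]
width: 0.456
finger_force: 20.0
```

Request:
drive_tool:
  rows: [0.6,0,0,-0.4,0,0,0,0.6,0,0,0,0,0,0,0.42,0,0,0,0,0,0,0.42,0,0,0,0,0,0,0.42,0,0,-4,0,0,0,0.42,0,0,-4,0,0,0,0.42,4,-2,0,0,0,0,0.42,4,-2,0,0,0,0,0.42,4,-2,0,0,0,0,0.42,4,-2,0,0,0,0,0.42,4,-2,0,0,0,0,0.42,0,-4,0,0,0,0,0.42,0,-4,0,0,0,0,0.42,0,-4,0,0,0,0,0.42,0,0,0,0,0,0]

```text
time: 17.15
position: [413.2, -575.0, 148.0]
tool_rot: [-0.0, 0.002, 1.0, 0.0]
contact_force: [-0.5, 1.1, 0.2]
width: 0.577
finger_force: 0.0
```

```bash
python3 - <<'E'
from h import *
print(monitor.get_obs()['position'])
f=eyes.grab_frame('top');P=pts(f)
for nm,r in(('br',BR),('blue',((105,120,30),(125,255,255)))):
  for c,s,m in blobs(f,*r,25):
    Q=P[m&(f['depth']>0)]
    if 300<np.median(Q[:,0])<800:print(nm,c,s,np.median(Q,0).round(1),np.percentile(Q,98,0).round(),np.percentile(Q,2,0).round())
C=f['color'][90:230,140:310];cv2.imwrite('pics/t3.png',cv2.cvtColor(cv2.resize(C,None,fx=4,fy=4,interpolation=2),cv2.COLOR_RGB2BGR))
E
```

```text
[ 413.22633589 -575.02530744  147.99228953]
br [229.19310345 140.64137931] [223 134  13  14 145] [ 612.7 -306.7   41.6] [ 631. -290.   47.] [ 597. -323.   34.]
br [244.78448276 141.47413793] [239 136  13  13 116] [ 613.  -351.    41.2] [ 628. -337.   47.] [ 594. -368.   36.]
br [180.28313253 145.79518072] [174 139  14  15 166] [ 588.9 -173.7   60.8] [ 608. -157.   66.] [ 572. -191.   52.]
blue [232.81089744 137.85897436] [218 130  37  23 312] [ 644.8 -315.2    1.8] [ 659. -275.   62.] [ 575. -373.   -4.]
```

View pics/t3.png

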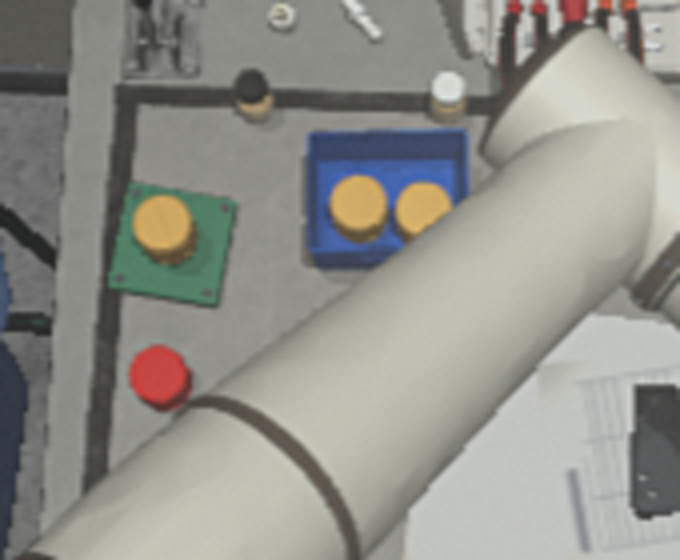

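Both rejects stand in the bin at crop (358,205) and (423,210), and the bin has not moved. The matching cap is on the pin at crop (163,225), with its top at about 61 mm.

```bash
python3 -c "
from station import job
print(job.hand_in())"
```

```text
the job is handed in; nothing more can be done
None
```

The matching cap, the first one I tried, sits level on the no-go step of the 24/30 pin, the other two are in the blue bin without having been tried on the pin, and the job is handed in at about 17 s.

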